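# Hold a stone through the polishing hood's slot

### The job

Get the polishing hood ready by pushing the white interlock plug fully home into the socket of the grey switch box and letting go of it. Then take the stone on its wooden-handled holder out of the wooden rest, pass it straight down through the slot in the hood's top plate, and hold it there without forcing it against the plate: the whole stone inside below the plate, the wooden handle still above and clear of the plate. Finish while still holding it in the gripper (do not let go), and leave the jar, the brush and the tin where they are.

Things in the scene. Friction and masses are not known exactly. Their poses are not given: they have to be found in the camera images.
- plug_grip (a point): Centre of the head of the loose white interlock plug (60 g). Head 28 (x) by 40 (y) by 30 mm tall; under it a foot 20 (x) by 30 (y) mm, 20 mm long, its lowest 4 mm stepped in 1.5 mm a side. It stands upright on its foot on the bench, so this point starts 35 mm above the bench; z up, y along the long side. A half turn makes no difference.
- plug_foot (a point): Centre of the plug's lowest face, 35 mm below the centre of its head; same axes. It fits the socket with its y along the socket's y (either way round).
- socket (a point): Centre of the socket's mouth in the top of the fixed grey switch box (100 x 110 mm, 60 mm tall; this point is 60 mm above the bench). Hole 22 (x) by 32 (y) mm, 24 mm deep, 2 mm wider than the plug's foot both ways; z up. Fully home, the plug's head sits on the top face, its foot 20 mm deep. A light push is enough; no latch.
- holder_grip (a point): Centre of the dark wooden handle (24 (x) by 44 (y) by 50 mm tall) of the loose stone holder (120 g). Below it a brass blade 10 (x) by 30 (y) mm, 40 mm long, then the pale stone of the same section, 34 mm long. It starts upright in the rest, the handle's underside on the rest's top, this point 109 mm above the bench; z up. A half turn makes no difference.
- holder_foot (a point): Centre of the stone's lowest face, 99 mm below the handle's centre; same axes. The stone's top edge is 34 mm above it, the handle's underside 74 mm above it. The stone's lowest 4 mm are stepped in by 1.5 mm (x) and 2 mm (y) a side.
- rest: Fixed light wooden block, 50 (x) by 70 (y) by 84 mm tall, origin at the centre of its underside, with a slot 14 (x) by 34 (y) mm, 79 mm deep, in the middle of its top, in which the holder stands with its y along the rest's y. Lift the holder straight up at least 80 mm to clear it.
- hood_slot (a point): Centre of the slot at the upper face of the hood's grey top plate (130 mm above the bench, 8 mm thick). Slot 12 (x) by 32 (y) mm, 2 mm wider than stone and blade both ways; z up. Fixed hood 200 (x) by 220 (y) mm, clear walls, slot in the middle; felt wheel inside, 19 mm beyond the stone on +x; floor 118 mm below this point. Holder's y goes along this y.
- jar: Small pale jar with a metal lid, 54 mm across, 60 mm tall, standing; origin at the centre of its underside. Leave alone.
- brush: Brush, 170 mm long, lying beyond the switch box and the hood; origin under its middle. Leave alone.
- tin: Round steel tin, 56 mm across, 30 mm tall, standing to the left of the jar; origin at the centre of its underside. Leave alone.
Mind the look-alikes: they are no part of the job. What is shaped like the part that bears plug_grip but green, orange or pink is not meant.

How it is judged (in metres and radians):
On the way, in this order (a step that is already met when the one before it is completed fails the run):
1. the plug is fully home in the socket and released (z of plug_foot in the frame of socket below -0.0175 m and horizontal distance between plug_foot and socket below 0.004 m and angle between the y axis of plug_foot and the y axis of socket, either way round below 0.12 rad and angle between plug_foot's own z axis and vertical below 0.08 rad and contact force between the fingers and plug below 0.1 N), for 0.2 s.
2. then the stone is inside the hood, through the slot, held in the gripper (z of holder_foot in the frame of hood_slot between -0.072 and -0.043 m and horizontal distance between holder_foot and hood_slot below 0.006 m and horizontal distance between holder_grip and hood_slot below 0.008 m and angle between the y axis of holder_foot and the y axis of hood_slot, either way round below 0.2 rad and contact force between the fingers and holder above 2 N), for 0.2 s.
At the end, for the whole second after the job is handed in: Plug home: foot over 17.5 mm deep, within 4 mm of centre, upright. Holder gripped (over 2 N), still, its foot 43 to 72 mm below the plate's upper face, foot within 6 mm and handle within 8 mm of the slot's centre, aligned within 0.2 rad, under 15 N on the hood. Jar, brush, tin within 30 mm of start (all of step 2 and z of plug_foot in the frame of socket below -0.0175 m and horizontal distance between plug_foot and socket below 0.004 m and angle between the y axis of plug_foot and the y axis of socket, either way round below 0.12 rad and angle between plug_foot's own z axis and vertical below 0.08 rad and contact force between holder and hood below 15 N and linear speed of holder below 0.02 m/s and distance of each of jar, brush, tin from where it was at the start of the episode below 0.03 m); the arm keeps its last pose, push and grip.
It fails at once if the jar, the brush or the tin is pushed away (over 30 mm) (distance of any of jar, brush, tin from where it was at the start of the episode above 0.03 m).
It also fails if it takes over 58 s, if anything falls off the work surface, if the arm or the gripper's body presses on something with over 40 N, if the wrist force passes 120 N, or if a joint passes its speed limit or range.

### The arm

A 6-joint arm with a two-finger parallel gripper is mounted at the origin on the work surface. World frame = base frame: x ahead of the robot, y to its left, z up, the work surface at z = 0. Lengths are in mm, angles in degrees, forces in N, time in s.
With the tool pointing down it reaches from about 300 to 875 mm from the base axis. Payload 6.4 kg.
Tool frame: the origin (TCP) lies at the very end of the fingers, on their centre line; the grasp point (between the pads) lies 19 mm behind it (bot.grasp_offset is the distance from the TCP to the grasp point, in mm); z points along the fingers, y is the direction in which the jaws open and shut (so a half turn about z gives the same grasp; the last joint's range is limited). The gripper opens to 88 mm and grips with 3 to 60 N. Pads are 18 mm wide; open, the fingers measure 123 mm over their backs; the gripper's body (75 mm by 187 mm) begins 45 mm behind the grasp point.
Start: joints at [54.357, 10.359, 92.074, -0, 77.567, -11.82], TCP at [232.246, 526.026, 238.714] pointing down, gripper open.
Joint ranges: [-171.53, 171.53], [-51.25, 118.39], [17.06, 147.69], [-65.23, 245.23], [0, 150.52], [-178.68, 178.68]. Speed limits (degrees/s): [147.25, 147.25, 172.46, 180, 180, 180].

### API

Orientations are given as [roll, pitch, yaw] about the fixed x, y, z axes, in that order (R = Rz(yaw) Ry(pitch) Rx(roll)).
In Python, from bench import bot gives the robot as it stands.
- The arm moves only by the tool jog_arm, never from a script. Its argument "increments" is text: rows parted by semicolons, each of 7 numbers parted by spaces: the shift along the world's x, y, z in mm, then the turn, a rotation vector about the world's x, y, z in degrees, then the closure, from -1 (fully open) to 1 (shut). A call has 1 to 8 rows; each row shifts and turns the commanded pose from where the row before left it; what a row does not reach is not made up. A row lasts 1/12 s, in which the tool goes at most 41.7 mm and 7.16 degrees, less where a joint would pass 70% of its speed; a pose out of reach is approached as far as the arm can. A call is refused whole if a number of a shift passes 41.7 or a number of a turn 7.16, either way. A call with a gripper value outside its range is refused whole. The fingers move at their own pace and stop on an object; "newtons" is the grip in N (left out, the last holds). Time passes only in rows, so rows that do not move let the fingers close. It gives the time, the measured TCP pose, the force and the opening at its end, in the units of the state.
- bot.sense(): the state, without advancing time (a new reading comes with each control period).
- bot.read_camera(name): name is "scene" or "top"; returns the picture (480x640x3 uint8, red, green, blue); there is no depth.
- bot.get_calibration(name): a dict with "intrinsics" (3x3 intrinsics, pixels), "rvec" (rotation vector, rad) and "tvec" (3), from world to camera coordinates, as OpenCV has them. Camera axes: x right, y down, z forward; pixel columns grow to the right and rows downward; lengths in mm; the calibration is good to about 2 mm. A picture is of the moment at which its call begins. get_calibration takes no time and is no camera call.
- bot.sign_off(): hands the job in, once; it reports no verdict.
The state is a dict: "t": time; "joint_positions": joint angles; "qd": joint speeds; "joint_torque": joint torques, N m; "ee_pos": TCP position; "orientation": TCP orientation; "force": force on the tool from outside, world axes, zero at the start; "wrist_torque": the same for the moment, N m; "width": finger opening in mm.
Only numpy, scipy, OpenCV 4.12 (cv2) and the standard library are available. Lean on these libraries where they do the work, as an engineer would, in place of code of your own. Each camera call takes 0.05 s, during which the arm holds its last target. There are 200 camera calls.

## Working session

There is one attempt and no reset: what is moved stays moved. The work goes in short steps, Python scripts to look and compute and a tool call to move; the robot and the scene stay as the last step left them, time stands still between calls to the robot, and variables do not carry over. Pictures are saved under pics/ and viewed, about 8 in all and at most 12, crops included, and the job is handed in when it is done.

Besides the shell and the picture viewer there is one more tool, called after "Request:" by a JSON object that holds its "fn" and its "kwargs", one argument or row to a line. jog_arm: Moves the arm, as the interface text tells. Its arguments: {"type":"object","properties":{"increments":{"type":"string"},"newtons":{"type":"number"}},"required":["increments"]}

```bash
ls; mkdir -p pics; python3 - <<'E'
from bench import bot
import cv2,numpy as np
for n in("scene","top"):
    im=bot.read_camera(n); cv2.imwrite(f"pics/{n}0.png",im[:,:,::-1])
    c=bot.get_calibration(n); R=cv2.Rodrigues(np.array(c["rvec"],float))[0]
    print(n,c["intrinsics"],(-R.T@np.array(c["tvec"]).ravel()).round(),R.round(2).tolist())
print(bot.sense())
E
```

```text
pics
scene [[456.46697277   0.         321.95731837]
 [  0.         456.46697277 245.97764167]
 [  0.           0.           1.        ]] [1094.  215.  752.] [[-0.26, 0.97, -0.02], [0.75, 0.19, -0.63], [-0.61, -0.18, -0.77]]
top [[486.30121435   0.         326.40685786]
 [  0.         486.30121435 241.29041056]
 [  0.           0.           1.        ]] [487.  71. 896.] [[0.02, -1.0, -0.01], [-0.99, -0.02, -0.14], [0.14, 0.01, -0.99]]
{'t': 0.1, 'joint_positions': array([ 5.43566102e+01,  1.03948295e+01,  9.21244541e+01,  5.96899114e-04,
        7.75673980e+01, -1.18199826e+01]), 'qd': array([-0.00721477,  0.03622033, -0.065617  , -0.0814507 ,  0.1499521 ,
       -0.01031664]), 'joint_torque': array([ 1.85316021e-03, -4.34817803e+01, -3.42696726e+01,  7.06123444e-02,
        3.39788210e-02, -2.95898474e-05]), 'ee_pos': array([231.95543726, 525.62851192, 237.94020404]), 'orientation': array([-1.79915276e+02, -1.83259821e-02,  1.56176450e+02]), 'force': array([ 0.0208014 , -0.47992481,  0.48412584]), 'wrist_torque': array([-0.02388731,  0.05292316,  0.02122192]), 'width': 88.0378875374813}
```

View pics/scene0.png

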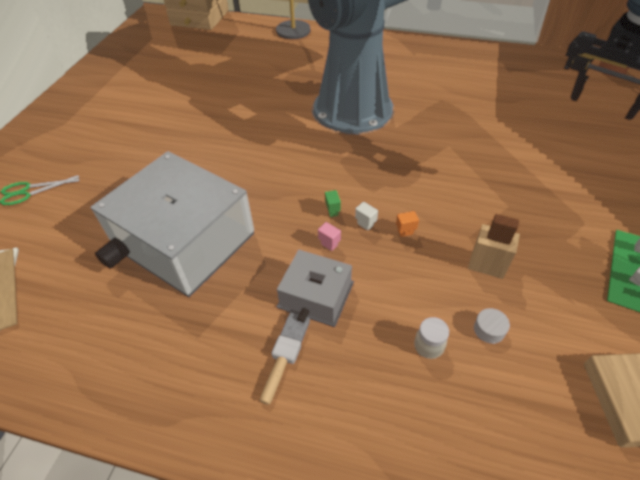

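View pics/top0.png

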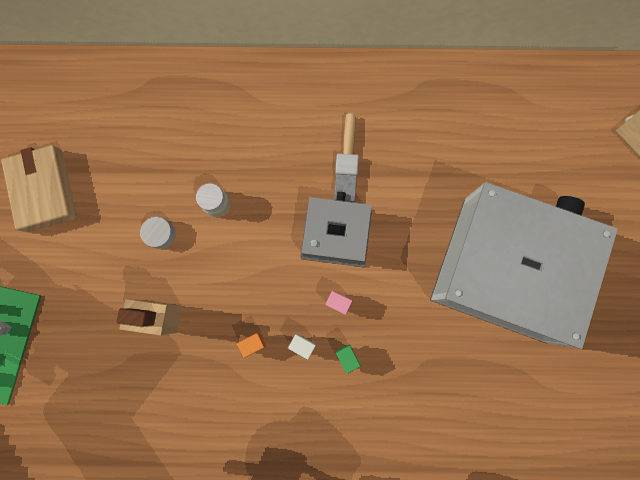

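The pictures show the white plug at top-view pixel (301,346), the socket hole at (337,229), the holder in its rest at (137,318) and the hood slot at (531,264). The brush is above the switch box, the jar at (211,198) and the tin at (157,232).

```bash
cat > h.py <<'E'
from bench import bot
import cv2,numpy as np
def cal(n):
    c=bot.get_calibration(n); K=np.array(c["intrinsics"],float); r=np.array(c["rvec"],float).ravel(); t=np.array(c["tvec"],float).ravel()
    return K,r,t
def ray(n,px,z):
    K,r,t=cal(n); R=cv2.Rodrigues(r)[0]; C=-R.T@t
    px=np.atleast_2d(px).astype(float); d=np.c_[px,np.ones(len(px))]@np.linalg.inv(K).T@R
    return C+d*((z-C[2])/d[:,2])[:,None]
def proj(n,p):
    K,r,t=cal(n); return cv2.projectPoints(np.atleast_2d(np.array(p,float)),r,t,K,None)[0].reshape(-1,2)
def rect(n,mask,z,seed,minA=15):
    cs,_=cv2.findContours(mask.astype(np.uint8),cv2.RETR_EXTERNAL,cv2.CHAIN_APPROX_NONE)
    c=min([c for c in cs if cv2.contourArea(c)>minA],key=lambda c:-cv2.pointPolygonTest(c,tuple(map(float,seed)),True))
    w=ray(n,c.reshape(-1,2),z)[:,:2].astype(np.float32)
    (cx,cy),(a,b),an=cv2.minAreaRect(w)
    if a>b: an-=90   # an = direction of short side->; long axis dir = an+90
    yaw=(an+90+90)%180-90
    return np.round([cx,cy,min(a,b),max(a,b),yaw],1),c
E
python3 - <<'E'
from h import *
im={n:cv2.imread(f"pics/{n}0.png") for n in("scene","top")}
hsv={n:cv2.cvtColor(i,cv2.COLOR_BGR2HSV).astype(int) for n,i in im.items()}
def crop(n,c,s=35): return cv2.resize(im[n][c[1]-s:c[1]+s,c[0]-s:c[0]+s],(280,280),interpolation=cv2.INTER_NEAREST)
H=hsv["top"]
for (nm,m,z,s) in [("plug",(H[...,1]<60)&(H[...,2]>190),50,(301,346)),("plugall",(H[...,1]<60)&(H[...,2]>150),50,(301,346)),("sock",H[...,2]<60,60,(337,229)),("sock80",H[...,2]<85,60,(337,229)),("slot",H[...,2]<60,130,(531,264)),("slot90",H[...,2]<90,130,(531,264)),("box",(H[...,1]<50)&(H[...,2]>100),60,(320,240)),("hood",(H[...,1]<50)&(H[...,2]>120),130,(520,300)),("handle",H[...,2]<75,134,(130,318))]:
    r,c=rect("top",m,z,s); print(nm,r)
top=[crop("top",c) for c in((301,346),(337,229),(137,318),(531,264))]
sc=[crop("scene",c) for c in((367,216),(317,278),(500,235),(170,200))]
cv2.imwrite("pics/c1.png",np.vstack([np.hstack(top),np.hstack(sc)])[:, :1120])
i=cv2.imread("pics/c1.png");cv2.imwrite("pics/c1.png",cv2.resize(i,(800,400),interpolation=cv2.INTER_AREA))
E
```

```text
plug [421.4 123.   26.   38.3  61.9]
plugall [421.6 122.9  27.3  39.8  62.3]
sock [623.7  66.3  17.9  30.7  83.7]
sock80 [624.5  66.   21.5  31.2  83.7]
slot [ 562.9 -240.8    9.1   27.8   72. ]
slot90 [ 562.8 -240.8   10.8   29.2   70.4]
box [667.2  61.7 111.  188.6  -5.9]
hood [ 562.  -231.1  208.6  241.1   70.5]
handle [468.6 371.1  23.3  48.3  83. ]
```

View pics/c1.png

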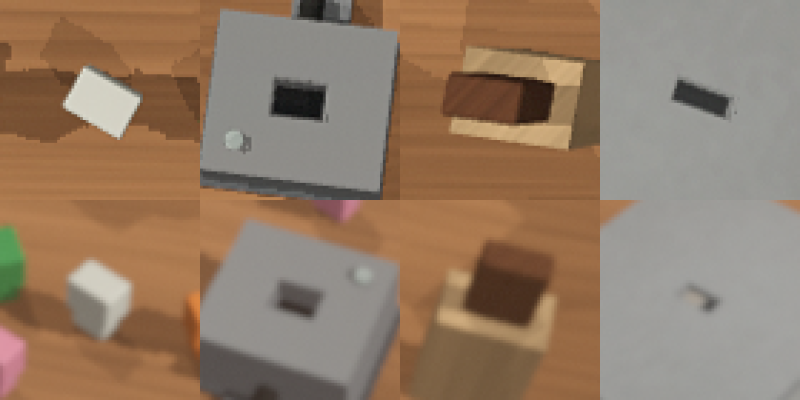

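The crops show the plug's top face, the socket and slot holes, and the handle top cleanly. Next I refine the handle and check the positions against the scene view.

```bash
python3 - <<'E'
from h import *
im={n:cv2.imread(f"pics/{n}0.png") for n in("scene","top")}
H={n:cv2.cvtColor(i,cv2.COLOR_BGR2HSV).astype(int) for n,i in im.items()}
print(im["top"][318,114:160].tolist()[::3])
t=H["top"]; y,x=np.mgrid[:480,:640]; w=(abs(x-140)<36)&(abs(y-318)<30)
for lo,hi in((40,88),(55,95),(55,105)):
    r,c=rect("top",(t[...,2]>lo)&(t[...,2]<hi)&w,134,(130,318)); print("handle",lo,hi,r,cv2.boundingRect(c))
r,c=rect("top",(t[...,2]>165)&(t[...,1]>60)&w,84,(160,310)); print("rest",r,cv2.boundingRect(c))
m=(t[...,1]<60)&(t[...,2]>165)
s=H["scene"]
r,c=rect("scene",(s[...,1]<60)&(s[...,2]>185),50,(368,211)); print("plug scene",r)
for v in (70,80,90): 
  r,c=rect("scene",(s[...,2]<v),60,(317,277)); print("sock scene",r,cv2.boundingRect(c))
for nm,p in dict(plugtop=(421.5,123,50),sock=(624.3,66,60),slot=(562.8,-240.8,130),handle=(468,373,134)).items(): print(nm,proj("scene",p).round(1),proj("top",p).round(1))
E
```

```text
[[62, 99, 144], [45, 65, 105], [45, 67, 110], [43, 64, 104], [44, 65, 105], [44, 69, 110], [46, 69, 108], [43, 62, 101], [44, 63, 102], [45, 69, 109], [24, 40, 66], [23, 35, 53], [22, 33, 49], [20, 29, 47], [88, 125, 153], [88, 126, 155]]
handle 40 88 [469.  373.4  23.5  52.9  83. ] (122, 309, 34, 17)Traceback (most recent call last):
  File "<stdin>", line 7, in <module>
  File "h.py", line 14, in rect
    c=min([c for c in cs if cv2.contourArea(c)>minA],key=lambda c:-cv2.pointPolygonTest(c,tuple(map(float,seed)),True))
ValueError: min() iterable argument is empty
```

```bash
python3 - <<'E'
from h import *
im={n:cv2.imread(f"pics/{n}0.png") for n in("scene","top")}
H={n:cv2.cvtColor(i,cv2.COLOR_BGR2HSV).astype(int) for n,i in im.items()}
t=H["top"]; y,x=np.mgrid[:480,:640]; w=(abs(x-140)<36)&(abs(y-318)<30)
r,c=rect("top",(t[...,2]>80)&(t[...,2]<125)&w,134,(130,318)); print("handle",r,cv2.boundingRect(c))
r,c=rect("top",((t[...,2]>165))&w,84,(160,310)); print("rest",r,cv2.boundingRect(c))
s=H["scene"]
r,c=rect("scene",(s[...,1]<60)&(s[...,2]>185),50,(368,211)); print("plug scene",r)
for v in (70,80,90): 
  r,c=rect("scene",(s[...,2]<v),60,(317,277)); print("sock scene",r,cv2.boundingRect(c))
for nm,p in dict(plugtop=(421.5,123,50),sock=(624.3,66,60),slot=(562.8,-240.8,130),handle=(468,373,134)).items(): print(nm,proj("scene",p).round(1),proj("top",p).round(1))
E
```

```text
handle [469.2 384.1  25.7  43.2  83.8] (116, 308, 29, 19)
rest [487.  396.9  14.5  97.6  83.9] (107, 299, 59, 14)
plug scene [425.6 125.6  30.6  53.3  51.1]
sock scene [708.6  63.6  14.8  24.9 -14.3] (297, 308, 12, 14)
sock scene [632.6  66.1   6.2  20.7  82.5] (310, 278, 11, 5)
sock scene [628.8  66.5  16.1  23.7  85.4] (310, 274, 12, 10)
plugtop [[367.7 208.8]] [[301.  346.5]]
sock [[316.2 276.3]] [[336.1 228.8]]
slot [[171.3 198.3]] [[530.9 263. ]]
handle [[500.5 218.8]] [[137.8 317.2]]
```

Request:
{"fn": "jog_arm", "kwargs": {
  "increments": "16 -33.5 -8 0 0 -0.35 -0.45;16 -33.5 -8 0 0 -0.35 -0.45;16 -33.5 -8 0 0 -0.35 -0.45;16 -33.5 -8 0 0 -0.35 -0.45;16 -33.5 -8 0 0 -0.35 -0.45;16 -33.5 -8 0 0 -0.35 -0.45;16 -33.5 -8 0 0 -0.35 -0.45;16 -33.5 -8 0 0 -0.35 -0.45",
  "newtons": 25
}}

```text
t: 0.77
ee_pos: [360.3, 256.3, 174.2]
orientation: [-180.0, -0.0, 153.4]
force: [0.8, -0.1, 0.1]
width: 64.1
```

Request:
{"fn": "jog_arm", "kwargs": {
  "increments": "16 -33.5 -8 0 0 -0.35 -0.45;16 -33.5 -8 0 0 -0.35 -0.45;16 -33.5 -8 0 0 -0.35 -0.45;13.5 -34 -8 0 0 -0.35 -0.45;0 0 -10 0 0 0 -0.45;0 0 -10 0 0 0 -0.45;0 0 0 0 0 0 -0.45;0 0 0 0 0 0 -0.45"
}}

```text
t: 1.43
ee_pos: [420.4, 124.5, 121.9]
orientation: [-179.9, -0.1, 152.1]
force: [-0.6, 0.4, 0.3]
width: 63.8
```

```bash
python3 - <<'E'
from h import *
im=bot.read_camera("scene"); t=bot.read_camera("top")
s=bot.sense(); print(s["ee_pos"],s["orientation"],s["qd"].round(2))
p=s["ee_pos"]; print(proj("scene",p),proj("top",p))
a=cv2.resize(im[150:270,290:440],(600,480)); cv2.imwrite("pics/s1.png",a[:,:,::-1])
E
```

```text
[421.32496565 124.79284228 122.8724506 ] [ 1.79994065e+02 -9.85035731e-03  1.52111284e+02] [-0.04 -0.52 -0.45 -0.2  -0.05 -0.2 ]
[[370.83179825 183.579108  ]] [[296.88362486 350.16037374]]
```

View pics/s1.png

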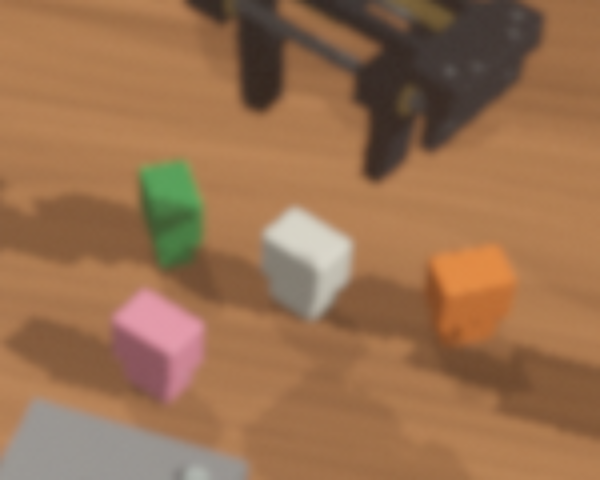

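Fingertip midpoint is at about (369.6,185) px and the projected TCP at (370.8,183.6), so the calibration agrees. Now I descend and grip.

Request:
{"fn": "jog_arm", "kwargs": {
  "increments": "0 -0.7 -30 0 0 0 -0.45;0 0 -30 0 0 0 -0.45;0 0 -25 0 0 0 -0.45;0 0 -12.5 0 0 0 -0.45;0 0 0 0 0 0 -0.45;0 0 0 0 0 0 0;0 0 0 0 0 0 0.2;0 0 0 0 0 0 0.3"
}}

```text
t: 2.2
ee_pos: [423.1, 123.2, 26.7]
orientation: [179.9, 0.1, 152.0]
force: [0.3, 0.1, -0.0]
width: 45.7
```

Request:
{"fn": "jog_arm", "kwargs": {
  "increments": "0 0 0 0 0 0 0.3;0 0 0 0 0 0 0.3;0 0 0 0 0 0 0.3;0 0 0 0 0 0 0.3"
}}

```text
t: 2.53
ee_pos: [422.9, 123.0, 26.5]
orientation: [179.9, 0.1, 152.0]
force: [-1.5, 0.9, 7.2]
width: 39.6
```

Request:
{"fn": "jog_arm", "kwargs": {
  "increments": "0 0 15 0 0 0 0.4;0 0 35 0 0 0 0.4;0 0 40 0 0 0 0.4;20 -6 0 0 0 1.7 0.4;34 -9.5 0 0 0 3.6 0.4;34 -9.5 0 0 0 3.6 0.4;34 -9.5 0 0 0 3.6 0.4;34 -9.5 0 0 0 3.6 0.4"
}}

```text
t: 3.2
ee_pos: [579.3, 78.3, 115.8]
orientation: [180.0, 0.1, 168.3]
force: [0.4, -0.4, -0.8]
width: 39.7
```

Request:
{"fn": "jog_arm", "kwargs": {
  "increments": "30 -8.5 0 0 0 3.6 0.4;16.5 -4.3 0 0 0 2 0.4;0 0 -10 0 0 0 0.4;0 0 0 0 0 0 0.4;0 0 0 0 0 0 0.4;0 0 0 0 0 0 0.4"
}}

```text
t: 3.7
ee_pos: [622.5, 66.6, 104.6]
orientation: [180.0, -0.1, 173.7]
force: [0.5, 0.3, -0.4]
width: 40.1
```

```bash
python3 - <<'E'
from h import *
im=bot.read_camera("scene"); t=bot.read_camera("top")
ss=[]
s=bot.sense(); print(s["ee_pos"],s["orientation"],s["force"],s["width"])
cv2.imwrite("pics/sc2.png",im[:,:,::-1]);cv2.imwrite("pics/top2.png",t[:,:,::-1])
a=cv2.resize(im[215:335,240:390],(500,400)); b=cv2.resize(t[170:290,290:380],(300,400)); cv2.imwrite("pics/s2.png",np.hstack([a,b])[:,:,::-1])
p=s["ee_pos"]; print("tcp",proj("scene",p),proj("top",p))
h=cv2.cvtColor(im[:,:,::-1].copy(),cv2.COLOR_BGR2HSV)
E
```

```text
[623.29863999  66.61055538 105.41919628] [ 1.79999197e+02 -2.01842152e-02  1.73693522e+02] [-0.02130629  0.32404798 -0.3769155 ] 39.479164734986774
tcp [[316.02188583 261.10038943]] [[335.99474873 224.87957564]]
```

View pics/s2.png

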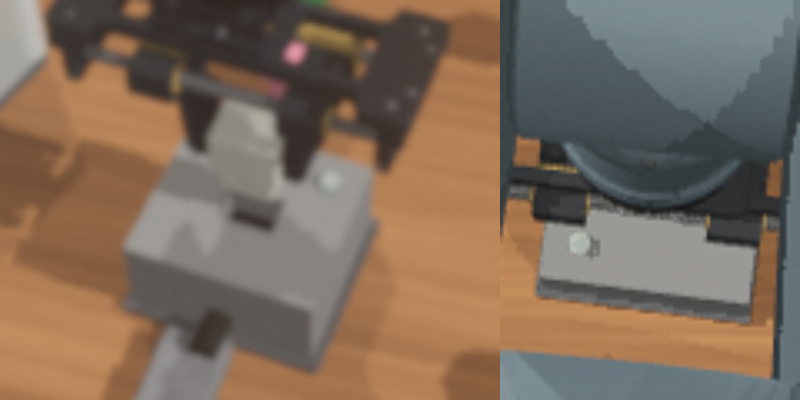

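Request:
{"fn": "jog_arm", "kwargs": {
  "increments": "0.5 0 -10 0 0 0 0.4;0 0 -6 0 0 0 0.4;0 0 -3 0 0 0 0.4;0 0 -2 0 0 0 0.4;0 0 -2 0 0 0 0.4;0 0 0 0 0 0 0.4;0 0 0 0 0 0 0.4"
}}

```text
t: 4.38
ee_pos: [624.7, 66.1, 82.4]
orientation: [180.0, -0.0, 173.7]
force: [-2.0, -0.1, 1.0]
width: 39.4
```

Request:
{"fn": "jog_arm", "kwargs": {
  "increments": "0 0 -1.5 0 0 0 0.4;0 0 -1.5 0 0 0 0.4;0 0 0 0 0 0 0.4;0 0 0 0 0 0 0.4"
}}

```text
t: 4.72
ee_pos: [625.0, 66.0, 78.9]
orientation: [180.0, 0.0, 173.7]
force: [1.8, -0.9, -1.5]
width: 39.9
```

It went in without resistance, so I push it home.

Request:
{"fn": "jog_arm", "kwargs": {
  "increments": "0 0 -3 0 0 0 0.4;0 0 -3 0 0 0 0.4;0 0 -3 0 0 0 0.4;0 0 -2 0 0 0 0.4;0 0 -1.5 0 0 0 0.4;0 0 0 0 0 0 0.4;0 0 0 0 0 0 0.4"
}}

```text
t: 5.3
ee_pos: [625.0, 65.9, 66.6]
orientation: [-180.0, 0.0, 173.7]
force: [2.6, -0.2, -1.0]
width: 40.1
```

Request:
{"fn": "jog_arm", "kwargs": {
  "increments": "0 0 -1 0 0 0 0.4;0 0 -1 0 0 0 0.4;0 0 0 0 0 0 0.4;0 0 0 0 0 0 0.4"
}}

```text
t: 5.63
ee_pos: [625.1, 65.9, 66.5]
orientation: [-180.0, 0.0, 173.7]
force: [-2.8, -0.7, 11.3]
width: 39.7
```

Reading 66.5 against 26.5 mm on the bench puts the foot 40 mm above the bench, so it is home, with 11 N of contact. Release, rise, and go over to the holder.

Request:
{"fn": "jog_arm", "kwargs": {
  "increments": "0 0 0 0 0 0 0;0 0 0 0 0 0 -0.45;0 0 0 0 0 0 -0.45;0 0 0 0 0 0 -0.45;0 0 0 0 0 0 -0.45;0 0 0 0 0 0 -0.45;0 0 15 0 0 0 -0.45;0 0 35 0 0 0 -0.45"
}}

```text
t: 6.3
ee_pos: [620.8, 66.2, 109.8]
orientation: [-180.0, -0.6, 173.7]
force: [0.2, -0.0, -0.1]
width: 64.0
```

Request:
{"fn": "jog_arm", "kwargs": {
  "increments": "0 0 35 0 0 0 -0.7;0 0 35 0 0 0 -0.7;-15.6 31.8 0 0 0 0 -0.7;-15.6 31.8 0 0 0 0 -0.7;-15.6 31.8 0 0 0 0 -0.7;-15.6 31.8 0 0 0 0 -0.7;-15.6 31.8 0 0 0 0 -0.7;-15.6 31.8 0 0 0 0 -0.7"
}}

```text
t: 6.97
ee_pos: [530.1, 258.1, 184.7]
orientation: [180.0, -0.0, 173.7]
force: [-0.2, 0.9, 0.2]
width: 75.0
```

Request:
{"fn": "jog_arm", "kwargs": {
  "increments": "-15.6 31.8 0 0 0 0 -0.7;-15.6 31.8 0 0 0 0 -0.7;-15.6 31.8 0 0 0 0 -0.7;-15.6 31.8 0 0 0 0 -0.7;0 0 -20 0 0 0 -0.7;0 0 0 0 0 0 -0.7;0 0 0 0 0 0 -0.7"
}}

```text
t: 7.55
ee_pos: [467.6, 383.6, 163.5]
orientation: [-179.9, -0.1, 173.7]
force: [0.4, 0.6, 0.9]
width: 74.9
```

```bash
python3 - <<'E'
from h import *
im=bot.read_camera("scene"); t=bot.read_camera("top")
s=bot.sense(); print(s["t"],s["ee_pos"],s["orientation"],s["force"],s["width"])
cv2.imwrite("pics/sc3.png",im[:,:,::-1]);cv2.imwrite("pics/top3.png",t[:,:,::-1])
a=cv2.resize(im[160:290,430:580],(450,390)); b=cv2.resize(im[220:340,260:370],(350,390)); cv2.imwrite("pics/s3.png",np.hstack([a,b])[:,:,::-1])
print("tcp",proj("scene",s["ee_pos"]))
# plug now
h=cv2.cvtColor(t[:,:,::-1].copy(),cv2.COLOR_BGR2HSV).astype(int)
for v in(190,200): print("plug",rect("top",(h[...,1]<25)&(h[...,2]>v),90,(337,229))[0], h[229,337])
E
```

```text
7.65 [469.35518521 383.26724061 165.07027092] [-1.79982742e+02  3.72479908e-03  1.73614960e+02] [ 1.07323099 -0.92505501 -0.50646236] 74.67887299497154
tcp [[511.51832697 208.47165552]]
plug [623.9  67.1  26.2  38.2  83.7] [ 26  18 216]
plug [623.9  67.2  25.8  38.   83.7] [ 26  18 216]
```

View pics/s3.png

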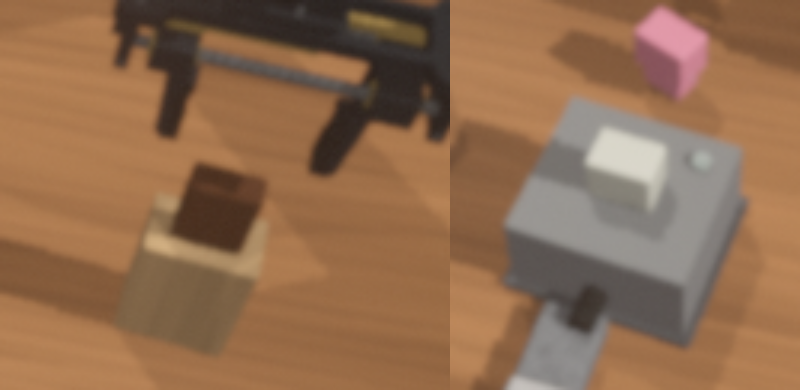

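The plug is seated (top-view centre (623.9, 67.1), yaw 83.7) and the fingers straddle the handle in the scene view. Grip it and lift.

Request:
{"fn": "jog_arm", "kwargs": {
  "increments": "0 0 -25 0 0 0 -0.7;0 0 -25 0 0 0 -0.7;0 0 -15 0 0 0 -0.7;0 0 -6.7 0 0 0 -0.7;0 0 0 0 0 0 -0.7;0 0 0 0 0 0 -0.2;0 0 0 0 0 0 0.2;0 0 0 0 0 0 0.2",
  "newtons": 35
}}

```text
t: 8.32
ee_pos: [469.9, 384.4, 94.7]
orientation: [179.9, 0.1, 173.7]
force: [0.3, -0.2, 0.7]
width: 56.9
```

Request:
{"fn": "jog_arm", "kwargs": {
  "increments": "0 0 0 0 0 0 0.3;0 0 0 0 0 0 0.3;0 0 0 0 0 0 0.3;0 0 0 0 0 0 0.3"
}}

```text
t: 8.65
ee_pos: [469.2, 384.4, 93.9]
orientation: [180.0, 0.1, 173.7]
force: [-0.5, -0.9, 5.4]
width: 43.9
```

Request:
{"fn": "jog_arm", "kwargs": {
  "increments": "0 0 10 0 0 0 0.3;0 0 20 0 0 0 0.3;0 0 30 0 0 0 0.3;0 0 30 0 0 0 0.3;0 0 30 0 0 0 0.3;0 0 30 0 0 0 0.3;0 0 10 0 0 0 0.3;0 0 0 0 0 0 0.3"
}}

```text
t: 9.32
ee_pos: [470.1, 384.9, 256.6]
orientation: [179.8, 0.3, 173.7]
force: [0.0, 0.4, -0.5]
width: 43.7
```

Request:
{"fn": "jog_arm", "kwargs": {
  "increments": "2.5 -17 0 0 0 -0.4 0.3;5 -34 0 0 0 -0.7 0.3;5 -34 0 0 0 -0.7 0.3;5 -34 0 0 0 -0.7 0.3;5 -34 0 0 0 -0.7 0.3;5 -34 0 0 0 -0.7 0.3;5 -34 0 0 0 -0.7 0.3;5 -34 0 0 0 -0.7 0.3"
}}

```text
t: 9.98
ee_pos: [504.8, 127.4, 250.3]
orientation: [-179.9, -0.2, 168.4]
force: [1.0, -0.7, -1.3]
width: 43.7
```

Request:
{"fn": "jog_arm", "kwargs": {
  "increments": "5 -34 0 0 0 -0.7 0.3;5 -34 0 0 0 -0.7 0.3;5 -34 0 0 0 -0.7 0.3;5 -34 0 0 0 -0.7 0.3;5 -34 0 0 0 -0.7 0.3;5 -34 0 0 0 -0.7 0.3;5 -34 0 0 0 -0.7 0.3;5 -34 0 0 0 -0.7 0.3"
}}

```text
t: 10.65
ee_pos: [545.0, -144.1, 250.1]
orientation: [180.0, -0.2, 162.7]
force: [0.8, 0.5, -1.1]
width: 44.1
```

Request:
{"fn": "jog_arm", "kwargs": {
  "increments": "5 -34 0 0 0 -0.7 0.3;5 -34 0 0 0 -0.7 0.3;6.5 -29 0 0 0 -0.7 0.3;0 0 -10 0 0 0 0.3;0 0 -10 0 0 0 0.3;0 0 0 0 0 0 0.3;0 0 0 0 0 0 0.3"
}}

```text
t: 11.23
ee_pos: [561.6, -238.0, 230.4]
orientation: [179.9, -0.3, 160.7]
force: [-0.5, 0.4, -1.3]
width: 43.6
```

```bash
python3 - <<'E'
from h import *
im=bot.read_camera("scene"); t=bot.read_camera("top")
s=bot.sense(); print(s["t"],s["ee_pos"],s["orientation"],s["force"],s["width"])
cv2.imwrite("pics/sc4.png",im[:,:,::-1]);cv2.imwrite("pics/top4.png",t[:,:,::-1])
a=cv2.resize(im[110:230,90:250],(800,600)); cv2.imwrite("pics/s4.png",a[:,:,::-1])
p=s["ee_pos"]; print("tcp",proj("scene",p),"foot",proj("scene",p-[0,0,83]),"slot",proj("scene",[562.8,-240.8,130]))
E
```

```text
11.3333 [ 562.63362787 -238.54257771  232.62353941] [ 1.79978940e+02 -5.13010970e-02  1.60770725e+02] [ 0.08306053  0.29768933 -0.8362497 ] 43.627217946508736
tcp [[156.62775044 156.91043734]] foot [[169.58736362 191.04779373]] slot [[171.28004531 198.25278129]]
```

View pics/s4.png

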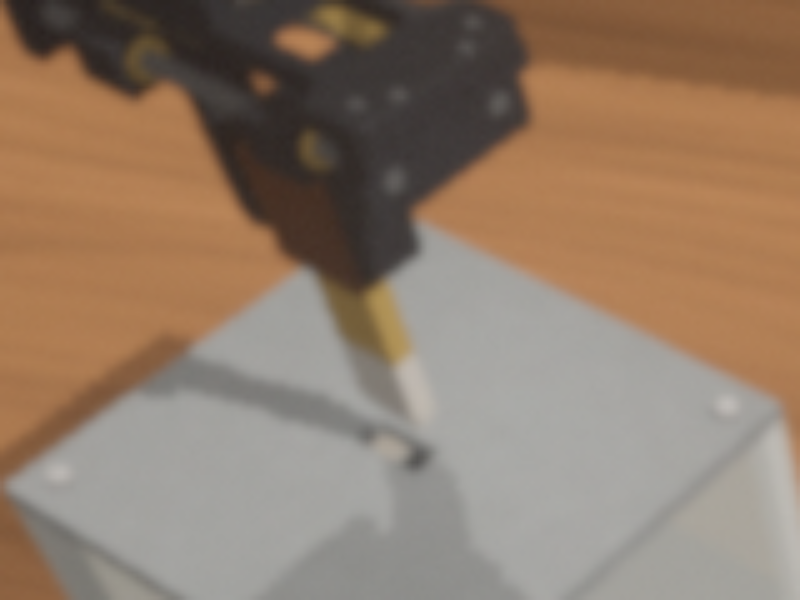

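The scene view shows the stone 20 mm above the slot, with the slot at about (169.6,200) px. I compare predicted and seen corners for both.

```bash
python3 - <<'E'
from h import *
def box(c,z,yaw,a,b):
    t=np.radians(yaw);ey=np.array([np.cos(t),np.sin(t)]);ex=np.array([ey[1],-ey[0]])
    return [[*(np.array(c)+i*a/2*ex+j*b/2*ey),z] for i,j in((-1,-1),(1,-1),(1,1),(-1,1))]
s=bot.sense();print(s["ee_pos"])
im=cv2.imread("pics/sc4.png");f=8
x0,y0=140,160
a=cv2.resize(im[y0:y0+60,x0:x0+60],None,fx=f,fy=f,interpolation=cv2.INTER_CUBIC)
im0=cv2.imread("pics/top0.png")[244:284,511:551]; b=cv2.resize(im0,None,fx=7.5,fy=12*1,interpolation=cv2.INTER_NEAREST)
def draw(img,n,p,o,fx,fy,col):
    q=((proj(n,p)-o+0.5)*[fx,fy]).round().astype(int); cv2.polylines(img,[q.reshape(-1,1,2)],True,col,1)
draw(a,"scene",box((562.8,-240.8),130,71,12,32),[x0,y0],f,f,(0,0,255))
draw(a,"scene",box((562.75,-240),150+34,70.7,10,30),[x0,y0],f,f,(255,0,0))
draw(a,"scene",box((562.75,-240),150,70.7,7,26),[x0,y0],f,f,(255,0,0))
draw(b,"top",box((562.8,-240.8),130,71,12,32),[511,244],7.5,12,(0,0,255))
cv2.imwrite("pics/s5.png",np.hstack([a,b]))
E
```

```text
[ 562.63362787 -238.54257771  232.62353941]
```

View pics/s5.png

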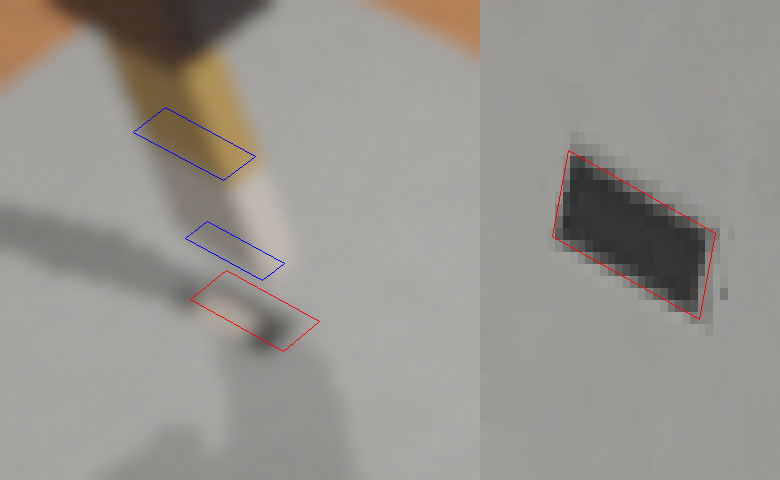

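Request:
{"fn": "jog_arm", "kwargs": {
  "increments": "0 0 0 0 0 0 0.3"
}}

```text
t: 11.42
ee_pos: [563.0, -239.0, 233.5]
orientation: [-180.0, 0.0, 160.8]
force: [0.1, -0.3, -0.1]
width: 43.6
```

Request:
{"fn": "jog_arm", "kwargs": {
  "increments": "0 0 0 0 0 0 0.3"
}}

```text
t: 11.5
ee_pos: [563.1, -239.3, 233.8]
orientation: [-180.0, 0.1, 160.7]
force: [0.5, -0.7, -0.4]
width: 43.7
```

Request:
{"fn": "jog_arm", "kwargs": {
  "increments": "0 0 0 0 0 0 0.3"
}}

```text
t: 11.58
ee_pos: [563.0, -239.6, 233.7]
orientation: [-180.0, 0.1, 160.7]
force: [-0.3, -0.2, -1.3]
width: 43.8
```

Request:
{"fn": "jog_arm", "kwargs": {
  "increments": "0 0 0 0 0 0 0.3"
}}

```text
t: 11.67
ee_pos: [562.9, -239.8, 233.5]
orientation: [-180.0, 0.0, 160.7]
force: [-0.5, -0.1, -0.3]
width: 43.8
```

Request:
{"fn": "jog_arm", "kwargs": {
  "increments": "0 0 0 0 0 0 0.3"
}}

```text
t: 11.75
ee_pos: [562.9, -239.9, 233.3]
orientation: [-180.0, 0.0, 160.7]
force: [0.4, -0.1, -1.5]
width: 43.5
```

The readings show the arm was still settling when that picture was taken, by about 1.5 mm in y, which explains the stone's offset. I correct y slightly and lower gently.

Request:
{"fn": "jog_arm", "kwargs": {
  "increments": "0 -1.2 -8 0 0 0 0.3;0 0 -6 0 0 0 0.3;0 0 -3 0 0 0 0.3;0 0 0 0 0 0 0.3;0 0 -2 0 0 0 0.3;0 0 -2 0 0 0 0.3;0 0 -2 0 0 0 0.3;0 0 0 0 0 0 0.3"
}}

```text
t: 12.42
ee_pos: [562.9, -241.2, 210.0]
orientation: [-180.0, 0.0, 160.7]
force: [-0.5, -0.2, -0.9]
width: 43.5
```

Request:
{"fn": "jog_arm", "kwargs": {
  "increments": "0 0 0 0 0 0 0.3;0 0 0 0 0 0 0.3;0 0 0 0 0 0 0.3"
}}

```text
t: 12.67
ee_pos: [562.7, -241.2, 210.0]
orientation: [-180.0, -0.0, 160.7]
force: [0.9, 0.1, -1.1]
width: 43.7
```

Foot now nominally 3 mm below the plate's upper face, with no force. I continue in small steps.

Request:
{"fn": "jog_arm", "kwargs": {
  "increments": "0 0 -1.5 0 0 0 0.3;0 0 -1.5 0 0 0 0.3;0 0 -1.5 0 0 0 0.3;0 0 0 0 0 0 0.3;0 0 0 0 0 0 0.3"
}}

```text
t: 13.08
ee_pos: [564.3, -241.8, 209.5]
orientation: [-179.9, 0.3, 160.7]
force: [-2.1, 1.6, 15.8]
width: 43.6
```

Request:
{"fn": "jog_arm", "kwargs": {
  "increments": "0 0 -1.5 0 0 0 0.3;0 0 -1.5 0 0 0 0.3;0 0 -1.5 0 0 0 0.3;0 0 0 0 0 0 0.3;0 0 0 0 0 0 0.3"
}}

```text
t: 13.5
ee_pos: [566.7, -243.1, 208.6]
orientation: [-179.9, 0.7, 160.7]
force: [-0.5, 3.1, 27.2]
width: 43.4
```

Blocked at the shoulder of the 4 mm step, so the tip is in the slot but off-centre. I back off to where only the stepped tip is inside and look.

Request:
{"fn": "jog_arm", "kwargs": {
  "increments": "0 0 5 0 0 0 0.3;0 0 5 0 0 0 0.3;0 0 0 0 0 0 0.3;0 0 0 0 0 0 0.3;0 0 0 0 0 0 0.3;0 0 0 0 0 0 0.3;0 0 0 0 0 0 0.3;0 0 0 0 0 0 0.3"
}}

```text
t: 14.17
ee_pos: [562.9, -241.3, 210.9]
orientation: [-180.0, 0.0, 160.7]
force: [5.1, -0.7, 2.0]
width: 43.5
```

```bash
python3 - <<'E'
from h import *
im=bot.read_camera("scene"); s=bot.sense(); print(s["t"],s["ee_pos"],s["force"])
cv2.imwrite("pics/sc6.png",im[:,:,::-1])
a=cv2.resize(im[150:220,130:215],None,fx=8,fy=8,interpolation=cv2.INTER_CUBIC); cv2.imwrite("pics/s6.png",a[:,:,::-1])
E
```

```text
14.2167 [ 562.83412085 -241.2952627   210.8930823 ] [ 4.18780239 -2.66732264  1.13369637]
```

View pics/s6.png

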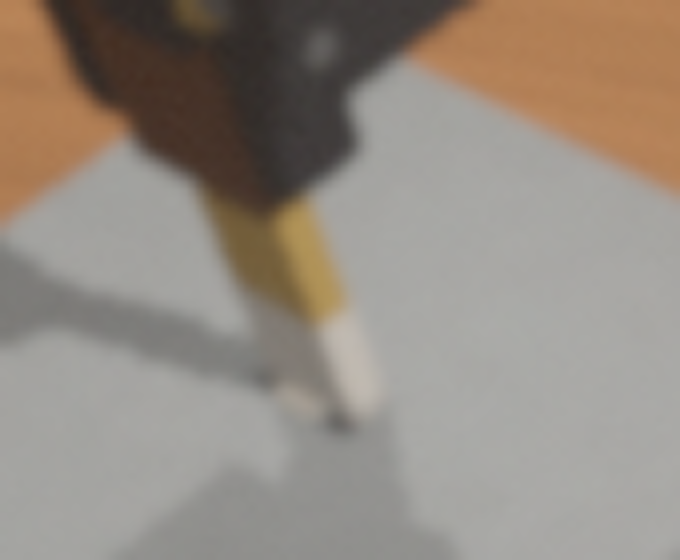

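The stone sits to the −x side of the slot, with the slot visible below it at about (315,410) in the crop. The force of (+5,−2) N agrees: the −x wall is pressing on the tip. I shift along +x of the slot in steps.

Request:
{"fn": "jog_arm", "kwargs": {
  "increments": "0.9 -0.3 0 0 0 0 0.3;0 0 0 0 0 0 0.3;0 0 0 0 0 0 0.3;0 0 0 0 0 0 0.3"
}}

```text
t: 14.55
ee_pos: [563.3, -241.4, 210.6]
orientation: [180.0, -0.1, 160.7]
force: [3.5, -2.2, 1.0]
width: 43.7
```

Request:
{"fn": "jog_arm", "kwargs": {
  "increments": "0.9 -0.3 0 0 0 0 0.3;0 0 0 0 0 0 0.3;0 0 0 0 0 0 0.3;0 0 0 0 0 0 0.3"
}}

```text
t: 14.88
ee_pos: [564.0, -241.4, 210.4]
orientation: [180.0, -0.1, 160.7]
force: [0.7, -2.2, -2.4]
width: 44.0
```

Request:
{"fn": "jog_arm", "kwargs": {
  "increments": "0.9 -0.3 0 0 0 0 0.3;0 0 0 0 0 0 0.3;0 0 0 0 0 0 0.3;0 0 0 0 0 0 0.3"
}}

```text
t: 15.22
ee_pos: [565.1, -241.8, 210.7]
orientation: [180.0, -0.1, 160.7]
force: [0.3, 1.0, -1.1]
width: 43.7
```

Request:
{"fn": "jog_arm", "kwargs": {
  "increments": "0 0 0 0 0 0 0.3"
}}

```text
t: 15.3
ee_pos: [565.2, -241.9, 210.8]
orientation: [180.0, -0.0, 160.7]
force: [-0.0, -0.0, -1.8]
width: 43.8
```

Contact is gone. The earlier push may have tilted the holder in the grip, since it can pivot about the jaw axis. I raise it clear to the earlier height and compare with the earlier picture.

Request:
{"fn": "jog_arm", "kwargs": {
  "increments": "0 0 7 0 0 0 0.3;0 0 8 0 0 0 0.3;0 0 7 0 0 0 0.3;0 0 0 0 0 0 0.3;0 0 0 0 0 0 0.3;0 0 0 0 0 0 0.3;0 0 0 0 0 0 0.3;0 0 0 0 0 0 0.3"
}}

```text
t: 15.97
ee_pos: [565.3, -242.0, 232.6]
orientation: [180.0, -0.0, 160.7]
force: [1.1, 0.7, -0.2]
width: 44.0
```

```bash
python3 - <<'E'
from h import *
im=bot.read_camera("scene")[:,:,::-1].copy(); s=bot.sense(); p=s["ee_pos"]; print(s["t"],p,s["force"])
cv2.imwrite("pics/sc7.png",im)
o=cv2.imread("pics/sc4.png"); p0=np.array([562.63,-238.54,232.62])
print("tcp shift px",proj("scene",p)-proj("scene",p0), "foot shift px",proj("scene",p-[0,0,84])-proj("scene",p0-[0,0,84]))
f=lambda i:cv2.resize(i[145:205,140:190],None,fx=8,fy=8,interpolation=cv2.INTER_CUBIC)
cv2.imwrite("pics/s7.png",np.hstack([f(o),f(im)]))
for nm,i in(("old",o),("new",im)):
    h=cv2.cvtColor(i,cv2.COLOR_BGR2HSV).astype(int)[145:205,140:190]
    m=((h[...,1]>90)&(h[...,0]>17)&(h[...,0]<32)&(h[...,2]>80)).astype(np.uint8); M=cv2.moments(m,True)
    print(nm,"brass",M["m00"],140+M["m10"]/M["m00"],145+M["m01"]/M["m00"])
E
```

```text
16.0167 [ 565.26195451 -241.9666174   232.5906543 ] [-1.32987034 -1.32498913 -1.84115657]
tcp shift px [[-2.46405572  0.65429842]] foot shift px [[-2.26507081  0.64389641]]
old brass 147.0 163.64625850340136 173.6326530612245
new brass 150.0 160.69333333333333 173.28
```

View pics/s7.png

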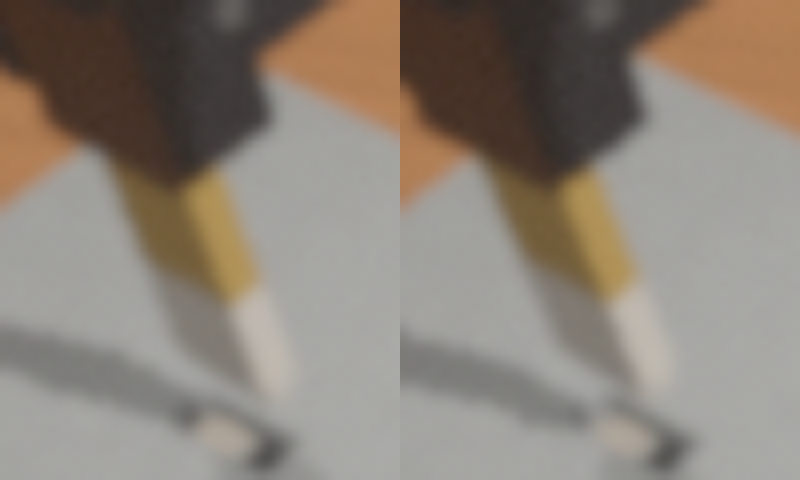

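The fingers shifted by the same amount as the holder, so there is no noticeable tilt. By pixels and force, the slot centre lies further toward +x/−y than the first estimate. I lower the tip in again and find the slot walls by light touch.

Request:
{"fn": "jog_arm", "kwargs": {
  "increments": "0.6 -0.6 -8 0 0 0 0.3;0 0 -8 0 0 0 0.3;0 0 -4 0 0 0 0.3;0 0 -2.5 0 0 0 0.3;0 0 0 0 0 0 0.3;0 0 0 0 0 0 0.3;0 0 0 0 0 0 0.3;0 0 0 0 0 0 0.3"
}}

```text
t: 16.68
ee_pos: [566.1, -242.7, 210.6]
orientation: [-180.0, 0.0, 160.7]
force: [0.1, 0.7, -0.2]
width: 44.0
```

Request:
{"fn": "jog_arm", "kwargs": {
  "increments": "0.3 0.9 0 0 0 0 0.3;0.3 0.9 0 0 0 0 0.3;0 0 0 0 0 0 0.3;0 0 0 0 0 0 0.3;0 0 0 0 0 0 0.3;0 0 0 0 0 0 0.3"
}}

```text
t: 17.18
ee_pos: [566.6, -241.3, 210.7]
orientation: [-180.0, 0.0, 160.7]
force: [-1.3, -3.7, -0.5]
width: 43.8
```

Request:
{"fn": "jog_arm", "kwargs": {
  "increments": "-0.3 -0.9 0 0 0 0 0.3;-0.3 -0.9 0 0 0 0 0.3;-0.3 -0.9 0 0 0 0 0.3;0 0 0 0 0 0 0.3;0 0 0 0 0 0 0.3;0 0 0 0 0 0 0.3;0 0 0 0 0 0 0.3"
}}

```text
t: 17.77
ee_pos: [565.8, -243.4, 210.5]
orientation: [180.0, -0.0, 160.7]
force: [0.5, 0.2, -1.9]
width: 43.7
```

Request:
{"fn": "jog_arm", "kwargs": {
  "increments": "-0.3 -0.9 0 0 0 0 0.3;-0.3 -0.9 0 0 0 0 0.3;0 0 0 0 0 0 0.3;0 0 0 0 0 0 0.3;0 0 0 0 0 0 0.3;0 0 0 0 0 0 0.3"
}}

```text
t: 18.27
ee_pos: [565.2, -245.4, 210.5]
orientation: [180.0, 0.0, 160.7]
force: [-0.3, 0.2, -1.0]
width: 43.5
```

Request:
{"fn": "jog_arm", "kwargs": {
  "increments": "-0.3 -0.9 0 0 0 0 0.3;-0.3 -0.9 0 0 0 0 0.3;0 0 0 0 0 0 0.3;0 0 0 0 0 0 0.3;0 0 0 0 0 0 0.3;0 0 0 0 0 0 0.3"
}}

```text
t: 18.77
ee_pos: [564.5, -247.2, 210.5]
orientation: [-180.0, 0.0, 160.7]
force: [-1.2, 0.1, -1.4]
width: 43.4
```

Request:
{"fn": "jog_arm", "kwargs": {
  "increments": "-0.3 -0.9 0 0 0 0 0.3;0 0 0 0 0 0 0.3;0 0 0 0 0 0 0.3;0 0 0 0 0 0 0.3;0 0 0 0 0 0 0.3;0 0 0 0 0 0 0.3"
}}

```text
t: 19.27
ee_pos: [564.4, -247.6, 210.5]
orientation: [180.0, -0.0, 160.7]
force: [2.2, 3.4, -0.1]
width: 43.6
```

The y walls are at about −241.4 and −247.4, so the centre is at y ≈ −244.4. Now I centre on that and probe along the slot's x.

Request:
{"fn": "jog_arm", "kwargs": {
  "increments": "0.6 1.8 0 0 0 0 0.3;0.6 1.8 0 0 0 0 0.3;0 0 0 0 0 0 0.3;0.9 -0.3 0 0 0 0 0.3;0.9 -0.3 0 0 0 0 0.3;0 0 0 0 0 0 0.3;0 0 0 0 0 0 0.3;0 0 0 0 0 0 0.3"
}}

```text
t: 19.93
ee_pos: [567.2, -245.2, 210.5]
orientation: [-180.0, -0.0, 160.7]
force: [0.6, -0.9, -1.4]
width: 43.7
```

Request:
{"fn": "jog_arm", "kwargs": {
  "increments": "0.9 -0.3 0 0 0 0 0.3;0 0 0 0 0 0 0.3;0 0 0 0 0 0 0.3;0 0 0 0 0 0 0.3;0 0 0 0 0 0 0.3"
}}

```text
t: 20.35
ee_pos: [568.1, -245.4, 210.5]
orientation: [-180.0, 0.0, 160.7]
force: [0.7, -0.3, -1.7]
width: 43.7
```

Request:
{"fn": "jog_arm", "kwargs": {
  "increments": "0.9 -0.3 0 0 0 0 0.3;0 0 0 0 0 0 0.3;0 0 0 0 0 0 0.3;0 0 0 0 0 0 0.3;0 0 0 0 0 0 0.3"
}}

```text
t: 20.77
ee_pos: [568.8, -245.6, 210.5]
orientation: [-180.0, -0.0, 160.7]
force: [-2.5, 1.1, 0.4]
width: 44.0
```

Slot x walls found; the centre is about 3.1 mm back. Move to centre and lower.

Request:
{"fn": "jog_arm", "kwargs": {
  "increments": "-1.5 0.5 0 0 0 0 0.3;-1.4 0.5 0 0 0 0 0.3;0 0 0 0 0 0 0.3;0 0 0 0 0 0 0.3;0 0 -1.5 0 0 0 0.3;0 0 -1.5 0 0 0 0.3;0 0 0 0 0 0 0.3;0 0 0 0 0 0 0.3"
}}

```text
t: 21.43
ee_pos: [566.1, -244.6, 207.2]
orientation: [180.0, -0.0, 160.7]
force: [0.4, -0.2, -1.3]
width: 43.9
```

Request:
{"fn": "jog_arm", "kwargs": {
  "increments": "0 0 -1.5 0 0 0 0.3;0 0 -1.5 0 0 0 0.3;0 0 0 0 0 0 0.3;0 0 0 0 0 0 0.3"
}}

```text
t: 21.77
ee_pos: [566.1, -244.6, 204.3]
orientation: [180.0, -0.0, 160.7]
force: [-0.5, 0.5, -0.5]
width: 43.4
```

Past the step with no force. I lower to about 58 mm depth.

Request:
{"fn": "jog_arm", "kwargs": {
  "increments": "0 0 -2 0 0 0 0.3;0 0 -3 0 0 0 0.3;0 0 -3 0 0 0 0.3;0 0 -3 0 0 0 0.3;0 0 -3 0 0 0 0.3;0 0 -2 0 0 0 0.3;0 0 0 0 0 0 0.3;0 0 0 0 0 0 0.3"
}}

```text
t: 22.43
ee_pos: [566.1, -244.6, 188.3]
orientation: [180.0, -0.0, 160.7]
force: [-0.3, -0.0, -0.8]
width: 43.6
```

Request:
{"fn": "jog_arm", "kwargs": {
  "increments": "0 0 -3 0 0 0 0.3;0 0 -3 0 0 0 0.3;0 0 -3 0 0 0 0.3;0 0 -3 0 0 0 0.3;0 0 -3 0 0 0 0.3;0 0 -2 0 0 0 0.3;0 0 0 0 0 0 0.3;0 0 0 0 0 0 0.3"
}}

```text
t: 23.1
ee_pos: [566.1, -244.6, 171.3]
orientation: [180.0, -0.0, 160.7]
force: [-0.7, 0.4, -0.4]
width: 43.7
```

Request:
{"fn": "jog_arm", "kwargs": {
  "increments": "0 0 -3 0 0 0 0.3;0 0 -3 0 0 0 0.3;0 0 -3 0 0 0 0.3;0 0 -3 0 0 0 0.3;0 0 -2 0 0 0 0.3;0 0 0 0 0 0 0.3;0 0 0 0 0 0 0.3;0 0 0 0 0 0 0.3"
}}

```text
t: 23.77
ee_pos: [565.9, -244.5, 157.1]
orientation: [180.0, -0.0, 160.7]
force: [-1.9, 0.5, -2.1]
width: 43.8
```

Request:
{"fn": "jog_arm", "kwargs": {
  "increments": "0 0 -1 0 0 0 0.3;0 0 0 0 0 0 0.3;0 0 0 0 0 0 0.3;0 0 0 0 0 0 0.3;0 0 0 0 0 0 0.3;0 0 0 0 0 0 0.3"
}}

```text
t: 24.27
ee_pos: [566.0, -244.6, 156.5]
orientation: [180.0, -0.0, 160.7]
force: [-4.4, 1.8, 1.3]
width: 43.8
```

```bash
python3 - <<'E'
from h import *
im=bot.read_camera("scene")[:,:,::-1].copy(); s=bot.sense(); print(s["t"],s["ee_pos"],s["force"],s["width"])
t=bot.read_camera("top")[:,:,::-1]
h=cv2.cvtColor(t.copy(),cv2.COLOR_BGR2HSV).astype(int)
print("plug",rect("top",(h[...,1]<25)&(h[...,2]>190),90,(337,229))[0])
a=cv2.resize(im[110:260,80:280],(800,600),interpolation=cv2.INTER_CUBIC); cv2.imwrite("pics/s8.png",a)
E
```

```text
24.3167 [ 565.98772723 -244.59126525  156.52819391] [-4.57202131  1.21941644  0.64437026] 43.68027563231368
plug [624.3  67.2  25.2  37.8  84.5]
```

View pics/s8.png

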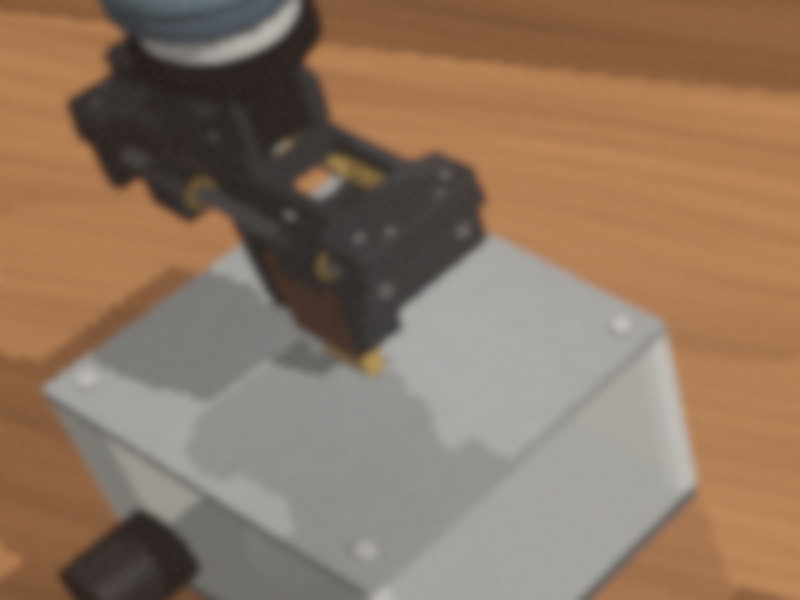

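The stone is inside and the handle is clear of the plate. There is a light 4.7 N side load from the +x edge, so I ease off.

Request:
{"fn": "jog_arm", "kwargs": {
  "increments": "-0.7 0.2 0 0 0 0 0.3;0 0 0 0 0 0 0.3;0 0 0 0 0 0 0.3;0 0 0 0 0 0 0.3;0 0 0 0 0 0 0.3;0 0 0 0 0 0 0.3"
}}

```text
t: 24.87
ee_pos: [565.7, -244.6, 156.6]
orientation: [-180.0, 0.0, 160.7]
force: [-1.2, 0.6, -1.2]
width: 43.9
```

Request:
{"fn": "jog_arm", "kwargs": {
  "increments": "0 0 0 0 0 0 0.3;0 0 0 0 0 0 0.3;0 0 0 0 0 0 0.3;0 0 0 0 0 0 0.3"
}}

```text
t: 25.2
ee_pos: [565.7, -244.7, 156.7]
orientation: [-180.0, 0.0, 160.7]
force: [0.2, 0.1, -0.7]
width: 43.6
```

Force is near zero and the arm is still, so I hand in.

```bash
python3 -c "
from bench import bot
print(bot.sign_off())"
```

```text
the job is handed in; nothing more can be done
None
```

The job is handed in. By my measurements both steps are done; the sign-off itself gave no verdict.

- **Plug:** the white plug is pushed home in the socket and released. It stopped at the depth expected for fully home, with about 11 N of contact. After I let go, the camera showed it centred within about 1 mm of my estimate of the socket's position and aligned with the socket to about 1°.
- **Stone holder:** it is held in the gripper through the hood slot, with the foot about 57 mm below the plate's upper face. The handle is about 17 mm above the plate. At the end the side and vertical forces were under 1 N, and about 25 s of the 58 s had been used.

**What disagreed:**
- **Slot position:** my camera estimate of the slot's centre, (562.8, −240.8), was about 5 mm from where the arm found it, about (565.7, −244.6).
- **Blocked first try:** because of that, the first lowering stopped on the stone's step with up to 27 N. I backed off, found the slot's walls by light touch, centred the holder, and it then went in freely.
- **Late side load:** a load of about 5 N against the slot edge near the end was eased off before hand-in. It may mean the holder sits slightly tilted in the gripper.

I never moved near the jar, brush or tin, but I did not measure their positions again at the end.

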